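# Level the butter and pin the keeper bar

### The job

Get the butter carrier ready to travel. First, with the keeper bar still swung aside, take the heap of butter blocks down so that all five lie in the tray in a single layer, none on top of another or standing on end; then swing the bar across the tray until it stops in its clevis, and put the keeper pin from its wooden parking block down through clevis and bar until its collar rests on the clevis. Leave the shaker and the mug where they stand.

Things in the scene. Friction and masses are not known exactly. Their poses are not given: they have to be found in the camera images.
- carrier: Fixed grey tray, 270 x 210 mm outside, 260 x 200 mm inside, walls 5 mm thick and 30 mm high, a dark steel post with the bar's vertical pivot axis at x 0, y +135 mm, a dark steel clevis at x 0, y -135 mm. Origin: centre of the tray's underside, on the table; x and y along the 270 and 210 mm sides. The inner floor is at z = 8 mm.
- clevis_hole (a point): Centre of the top mouth of the vertical 12.5 mm hole through both clevis lugs, on the upper lug's top, 80 mm above the table. Lugs: level, 40 x 38 mm, z 44-54 and 68-80 mm, joined by an upright web (50 mm wide in x) 19 to 37 mm out to the carrier's -y, with a small stop on the +x side; the bar's end enters the slot from the -x side. Axes as the carrier's.
- bar (a joint): Angle of the steel keeper bar about its pivot, rad: 0 = across the tray along the carrier's -y, against its stop, its hole in line with the clevis holes; grows as it swings out over the -x side (1.57: along the carrier's -x), to 1.9. It stays where it is left. Bar 24 mm wide, from 56 to 66 mm above the table.
- bar_knob (a point): Middle of the height of the grip of the bar's upright round black knob, 110 mm from the pivot, 22 mm in diameter, its grip from 12 to 46 mm above the bar's top face; this point is 26 mm above the bar's top face.
- bar_hole (a point): Centre of the top mouth of the vertical 12.5 mm hole in the bar's end, a 34 mm square tongue, 270 mm from the pivot.
- pin: Loose steel keeper pin, upright in the parking block. Origin: on the axis, at the underside of the collar; z runs up along the pin. Below it a round shank 10 mm in diameter and 55 mm long with its last 12 mm tapered to 4 mm; above it the collar, 26 mm in diameter and 5 mm thick, then a round grip 18 mm in diameter that ends 38 mm above the origin.
- stand: Fixed wooden parking block, 60 x 60 x 66 mm, with a 15 mm vertical hole right through its middle in which the pin's shank stands, the collar resting on its top. Origin: centre of its underside.
- butter1: Paper-wrapped butter block, 70 x 45 x 36 mm, about 115 g. Origin: its centre; x along the 70 mm side, y along the 45 mm side, z along the 36 mm side. At the start one of three that lie side by side on the tray floor in the middle of the tray.
- butter2: Paper-wrapped butter block, 70 x 45 x 36 mm, about 115 g. Origin: its centre; x along the 70 mm side, y along the 45 mm side, z along the 36 mm side. At the start one of three that lie side by side on the tray floor in the middle of the tray.
- butter3: Paper-wrapped butter block, 70 x 45 x 36 mm, about 115 g. Origin: its centre; x along the 70 mm side, y along the 45 mm side, z along the 36 mm side. At the start one of three that lie side by side on the tray floor in the middle of the tray.
- butter4: Paper-wrapped butter block, 70 x 45 x 36 mm, about 115 g. Origin: its centre; x along the 70 mm side, y along the 45 mm side, z along the 36 mm side. At the start one of two that lie end to end across the three lower ones, long side along the carrier's y.
- butter5: Paper-wrapped butter block, 70 x 45 x 36 mm, about 115 g. Origin: its centre; x along the 70 mm side, y along the 45 mm side, z along the 36 mm side. At the start one of two that lie end to end across the three lower ones, long side along the carrier's y.
- shaker: Glass table shaker with a metal cap, 54 mm in diameter, 100 mm tall. Origin: centre of its underside. To be left alone.
- mug: White mug, 80 mm in diameter, 90 mm tall. Origin: centre of its underside. To be left alone.
There are look-alikes about, which are no part of the job. What is shaped like the butter5 but red is not meant. Leave any purple look-alike of the butter3 alone.

How it is judged:
By the outcome, as a careful person would: the job done as asked, in the order asked, and still so for the second after the job is handed in, with the robot touching nothing.
It also fails if it takes over 72 s, if anything falls off the work surface, if the arm or the gripper's body presses on something with over 40 N, if the wrist force passes 120 N, or if a joint passes its speed limit or range.

### The arm

A 6-joint arm with a two-finger parallel gripper is mounted at the origin on the work surface. World frame = base frame: x ahead of the robot, y to its left, z up, the work surface at z = 0. Lengths are in m, angles in rad, forces in N, time in s.
With the tool pointing down it reaches from about 0.3 to 0.75 m from the base axis. Payload 8.5 kg.
Tool frame: the origin (TCP) lies midway between the tips of the shut fingers; the grasp point (between the pads) lies 19 mm behind it (ctrl.grip_depth is the distance from the TCP to the grasp point, in m); z points along the fingers, y is the direction in which the jaws open and shut (so a half turn about z gives the same grasp; the last joint's range is limited). The gripper opens to 88 mm and grips with 3 to 60 N. Pads are 18 mm wide; open, the fingers measure 123 mm over their backs; the gripper's body (75 mm by 187 mm) begins 45 mm behind the grasp point.
Start: joints at [-1.491, 0.381, 1.297, -0, 1.464, -0.215], TCP at [0.16, -0.526, 0.239] pointing down, gripper open.
Joint ranges: [-3.11, 3.11], [-0.89, 2.33], [0.22, 2.48], [-1.42, 4.56], [0.17, 2.85], [-2.88, 2.88]. Speed limits (rad/s): [2.39, 2.39, 3.14, 3.14, 3.14, 3.14].

### API

Orientations are given as a unit quaternion [w, x, y, z].
In Python, from rig import ctrl, cams gives the robot as it stands.
- The arm moves only by the shell command python3 -m pendant 'ROWS' [OPENING] [FORCE]. ROWS is JSON, a list of rows, each an object with "dp": the shift along the tool's x, y, z in mm, a list of three; "twist": the turn, a rotation vector about the tool's x, y, z in degrees, a list of three. In form: [{"dp": [x, y, z], "twist": [rx, ry, rz]}, ...]. A call has 1 to 12 rows; each row shifts and turns the pose as measured when the row begins, along the tool's axes as they then stand; what a row does not reach is not made up. A row lasts 1/10 s, in which the tool goes at most 50 mm and 8.59 degrees, less where a joint would pass 70% of its speed; a pose out of reach is approached as far as the arm can. A call is refused whole if a number of a shift passes 50 or a number of a turn 8.59, either way. A call with a gripper value outside its range is refused whole. OPENING is the opening, from 0 (shut) to 1 (fully open), set as the call begins (- or left out, the last holds). The fingers move at their own pace and stop on an object; FORCE is the grip in N (left out, the last holds). Time passes only in rows, so rows that do not move let the fingers close. It gives the time, the measured TCP pose, the force and the opening at its end, in the units of the state.
- ctrl.observe(): the state, without advancing time (a new reading comes with each control period).
- cams.snapshot(name): name is "scene" or "top" or "wrist"; returns (picture, depth): 400x640x3 uint8, red, green, blue; 400x640 float32, m along the optical axis (not along the pixel's ray), 0 where there is no reading.
- cams.camera_model(name): a dict with "mtx" (3x3 intrinsics, pixels), "R" (3x3) and "t" (3): a world point X has camera coordinates R X + t; the wrist camera has in their place "hand_eye" (4x4, takes a point from camera to tool coordinates, whose origin is the TCP and whose axes are the flange's). Camera axes: x right, y down, z forward; pixel columns grow to the right and rows downward; lengths in m; the calibration is good to about 2 mm. A picture is of the moment at which its call begins: read the wrist's pose just before it. camera_model takes no time and is no camera call.
- ctrl.job_done(): hands the job in, once; it reports no verdict.
The state is a dict: "time": time; "joint_positions": joint angles; "joint_vel": joint speeds; "effort": joint torques, N m; "eef_pos": TCP position; "eef_rot": TCP orientation; "force": force on the tool from outside, world axes, zero at the start; "ft_torque": the same for the moment, N m; "finger_gap": finger opening in m.
Only numpy, scipy, OpenCV 4.12 (cv2) and the standard library are available. Lean on these libraries where they do the work, as an engineer would, in place of code of your own. Each camera call takes 0.05 s, during which the arm holds its last target.

## Working session

There is one attempt and no reset: what is moved stays moved. The work goes in short steps, Python scripts to look and compute and a shell command to move; the robot and the scene stay as the last step left them, time stands still between calls to the robot, and variables do not carry over. Pictures are saved under pics/ and viewed, and the job is handed in when it is done.

```bash
ls; mkdir -p pics; python3 - <<'E'
from rig import ctrl,cams
import cv2,numpy as np
s=ctrl.observe();print(s['time'],s['eef_pos'],s['eef_rot'],s['finger_gap'],ctrl.grip_depth)
for n in ['scene','top','wrist']:
    p,d=cams.snapshot(n);cv2.imwrite(f'pics/a_{n}.png',p[:,:,::-1]);np.save(f'/tmp/a_{n}.npy',d);m=cams.camera_model(n);print(n,m)
E
```

```text
pics
0.0 [ 0.15978335 -0.52598916  0.23814244] [-7.17522793e-04  9.89153790e-01  1.46881800e-01  4.53227447e-05] 0.08798197992534687 0.0187
scene {'mtx': array([[458.35957184,   0.        , 321.13441317],
       [  0.        , 458.35957184, 210.04318067],
       [  0.        ,   0.        ,   1.        ]]), 'R': array([[ 0.77389918,  0.63313665, -0.01476598],
       [ 0.32087985, -0.41210774, -0.85276218],
       [-0.54600016,  0.65521385, -0.52209064]]), 't': array([-0.48010526, -0.08412758,  1.43179682])}
top {'mtx': array([[427.24663433,   0.        , 312.32660162],
       [  0.        , 427.24663433, 197.79543729],
       [  0.        ,   0.        ,   1.        ]]), 'R': array([[ 0.01321676, -0.99975461, -0.01777741],
       [-0.99847848, -0.01224383, -0.05376621],
       [ 0.05353535,  0.01846098, -0.99839529]]), 't': array([0.01844874, 0.5624645 , 1.28597224])}
wrist {'mtx': array([[283.63862446,   0.        , 317.55344163],
       [  0.        , 283.63862446, 195.80201108],
       [  0.        ,   0.        ,   1.        ]]), 'hand_eye': array([[ 1.60855234e-04, -9.56581887e-01, -2.91463664e-01,
         7.46302965e-02],
       [ 9.99999979e-01,  1.90781241e-04, -7.42550483e-05,
         3.00677394e-04],
       [ 1.26636834e-04, -2.91463646e-01,  9.56581898e-01,
        -1.45938144e-01],
       [ 0.00000000e+00,  0.00000000e+00,  0.00000000e+00,
         1.00000000e+00]])}
```

View pics/a_scene.png

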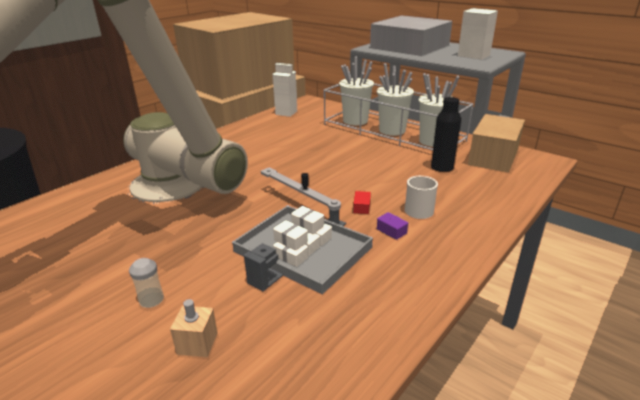

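View pics/a_top.png

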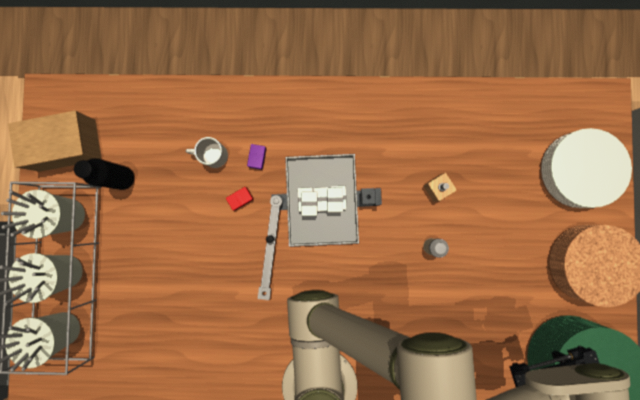

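View pics/a_wrist.png

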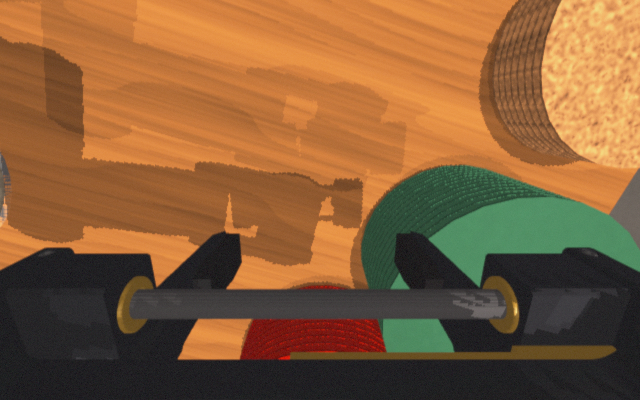

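The top view shows the tray around (321,200), with the clevis at (370,197), post at (277,201), bar end at (264,294), knob at (270,239), pin and stand at (442,187), shaker at (436,248) and mug at (208,152). Next I'll measure these from depth.

```bash
cat > h.py <<'E'
import numpy as np,cv2
from rig import ctrl,cams
from scipy.spatial.transform import Rotation as Ro
def snap(n,tag):
    s=ctrl.observe();p,d=cams.snapshot(n);cv2.imwrite(f'pics/{tag}.png',p[:,:,::-1]);np.save(f'/tmp/{tag}.npy',d)
    np.save(f'/tmp/{tag}_pose.npy',np.r_[s['eef_pos'],s['eef_rot']]);return p,d
def cloud(n,d,pose=None):
    m=cams.camera_model(n);K=m['mtx'];v,u=np.mgrid[:400,:640]
    P=np.stack([(u-K[0,2])/K[0,0]*d,(v-K[1,2])/K[1,1]*d,d],-1)
    if n=='wrist':
        H=m['hand_eye'];P=P@H[:3,:3].T+H[:3,3];q=pose[3:]
        R=Ro.from_quat(np.r_[q[1:],q[0]]).as_matrix();P=P@R.T+pose[:3]
    else: P=(P-m['t'])@m['R']
    P[d==0]=np.nan;return P
def proj(n,X,pose=None):
    m=cams.camera_model(n);K=m['mtx'];X=np.atleast_2d(X)
    if n=='wrist':
        H=m['hand_eye'];q=pose[3:];R=Ro.from_quat(np.r_[q[1:],q[0]]).as_matrix()
        C=((X-pose[:3])@R-H[:3,3])@H[:3,:3]
    else: C=X@m['R'].T+m['t']
    return C[:,:2]/C[:,2:]*[K[0,0],K[1,1]]+[K[0,2],K[1,2]]
E
python3 - <<'E'
from h import *
d=np.load('/tmp/a_top.npy');P=cloud('top',d)
im=cv2.imread('pics/a_top.png')
c=cv2.resize(im[130:310,220:460],None,fx=3.3,fy=3.3,interpolation=cv2.INTER_CUBIC);cv2.imwrite('pics/a_topc.png',c)
c=cv2.imread('pics/a_scene.png')[150:360,120:440];cv2.imwrite('pics/a_scenec.png',cv2.resize(c,None,fx=2.5,fy=2.5,interpolation=cv2.INTER_CUBIC))
for z0,z1,n in [(.025,.034,'rim'),(.035,.05,'low'),(.074,.09,'hi'),(.052,.07,'barlev')]:
    z=P[...,2];x=P[...,0];y=P[...,1]
    M=((z>z0)&(z<z1)&(x>0.15)&(x<.7)&(y>-.5)&(y<.2)).astype(np.uint8)
    k,l,st,_=cv2.connectedComponentsWithStats(M)
    for i in range(1,k):
        if st[i,4]>25:
            Q=P[l==i];r=cv2.minAreaRect(Q[:,:2].astype(np.float32)*1000);print(n,st[i],np.round(Q.mean(0),4),np.round(Q[:,2].max(),4),np.round(r[0]),np.round(r[1]),round(r[2],1))
E
```

```text
rim [313 155  20   2  36] [ 0.69   -0.0034  0.0291] 0.0339 [690.  -4.] [ 4. 57.] 0.9
rim [286 157   2  25  41] [0.6477 0.1047 0.0288] 0.0339 [648. 105.] [73.  4.] 0.8
rim [289 156  23   2  40] [0.6863 0.0644 0.0293] 0.0337 [686.  64.] [ 4. 67.] 0.7
rim [354 166   4  57  99] [ 0.5761 -0.1042  0.0294] 0.0338 [ 575. -104.] [169.   5.] 3.2
rim [287 183  44  63 172] [0.476  0.0708 0.0294] 0.0338 [485.  78.] [222. 103.] 36.2
rim [355 224   4  19  35] [ 0.4553 -0.1105  0.0295] 0.0337 [ 457. -109.] [ 9. 54.] 88.2
rim [332 242  22   2  40] [ 0.4287 -0.064   0.0295] 0.0324 [429. -67.] [ 3. 63.] 0.7
low [255 152   9  16  75] [0.6771 0.1883 0.0371] 0.0413 [676. 189.] [22. 47.] 81.7
low [426 183  12  18  29] [ 0.5824 -0.3284  0.0418] 0.0486 [ 583. -328.] [58.  3.] 31.3
low [298 187  15  24 123] [0.5671 0.0564 0.0436] 0.0495 [558.  47.] [69. 42.] 0.8
low [314 187  15  24 251] [ 0.5602 -0.0017  0.0434] 0.0498 [559.  -1.] [69. 42.] 0.4
low [331 186  16  23  97] [ 0.5709 -0.0638  0.0436] 0.0495 [564. -53.] [68. 42.] 3.5
hi [327 188  16  24 366] [ 0.555  -0.0405  0.0795] 0.0863 [555. -40.] [67. 44.] 0.7
hi [362 188  20  17 279] [ 0.5651 -0.1478  0.0795] 0.0869 [ 566. -147.] [47. 56.] 0.2
hi [302 191  15  25 366] [0.5437 0.0339 0.0796] 0.0854 [544.  34.] [70. 41.] 0.7
hi [429 238  13  19  48] [ 0.4251 -0.3207  0.0854] 0.0898 [ 425. -324.] [26. 52.] 73.3
barlev [427 173  30  28 372] [ 0.5973 -0.3512  0.0651] 0.07 [ 598. -353.] [60. 62.] 32.3
barlev [258 195  24 105 820] [0.4052 0.1474 0.0654] 0.07 [416. 147.] [ 34. 303.] 83.9
```

View pics/a_topc.png

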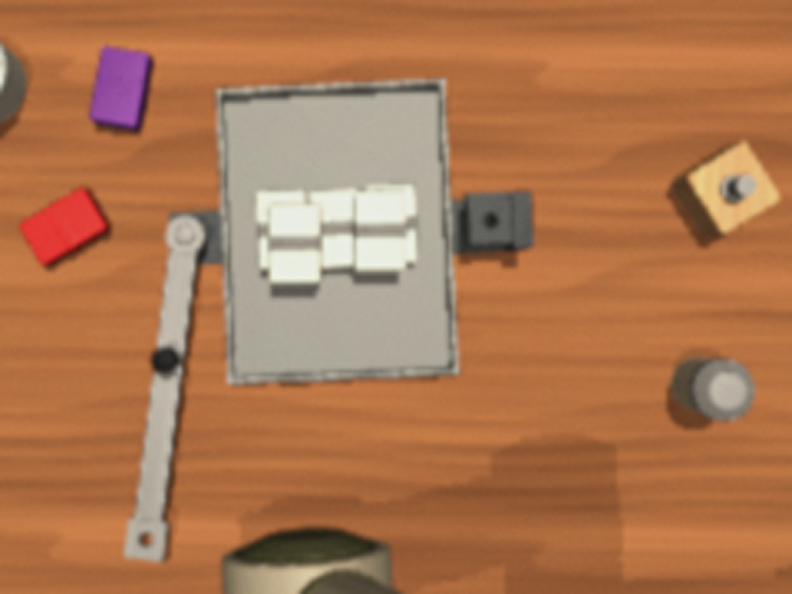

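View pics/a_scenec.png

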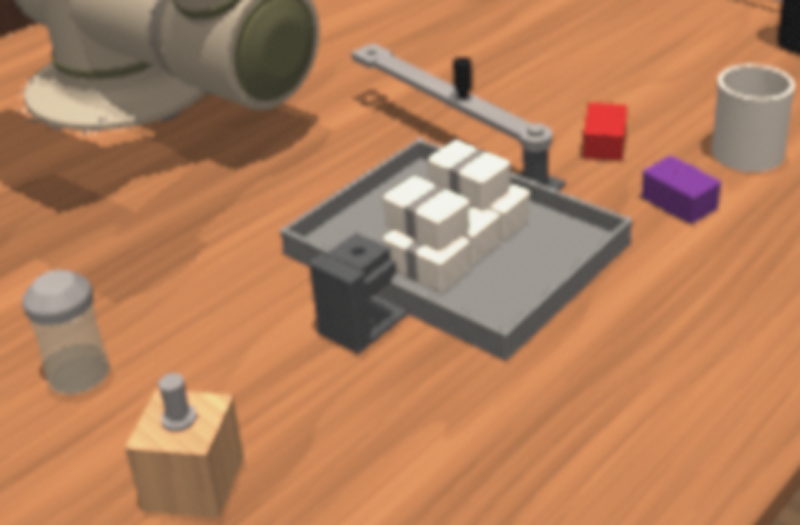

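```bash
python3 -m pendant '[{"dp":[0,0,-40],"twist":[0,0,7]},{"dp":[25,-43,-20],"twist":[0,0,7]},{"dp":[30,-43,0],"twist":[0,0,0]},{"dp":[30,-43,0],"twist":[0,0,0]},{"dp":[30,-43,0],"twist":[0,0,0]},{"dp":[30,-43,0],"twist":[0,0,0]},{"dp":[30,-43,0],"twist":[0,0,0]},{"dp":[30,-43,0],"twist":[0,0,0]},{"dp":[30,-43,0],"twist":[0,0,0]},{"dp":[30,-43,0],"twist":[0,0,0]},{"dp":[0,-43,0],"twist":[0,0,0]},{"dp":[0,0,0],"twist":[0,0,0]}]' 1 15
cat >> h.py <<'E'
def to(X,yaw=None):
    s=ctrl.observe();q=s['eef_rot'];R=Ro.from_quat(np.r_[q[1:],q[0]]).as_matrix()
    print('t',round(s['time'],2),'tcp',np.round(s['eef_pos'],4),'tool yaw',round(np.degrees(np.arctan2(R[1,0],R[0,0])),2),'tilt',np.round(R[:2,2],4),'F',np.round(s['force'],1),'gap',round(s['finger_gap'],4))
    if X is not None: print('dp mm',np.round(R.T@(np.array(X)-s['eef_pos'])*1000,1))
E
python3 -c "
from h import *
to([.5,-.02,.3]);snap('wrist','b_w')"
```

```text
time: 1.35
eef_pos: [0.3918, -0.0942, 0.2985]
eef_rot: [-0.003, 1.0, 0.018, 0.0]
force: [0.2, 0.0, -0.4]
finger_gap: 0.0879
t 1.35 tcp [ 0.3918 -0.0942  0.2985] tool yaw 2.04 tilt [0.0004 0.0065] F [ 0.2  0.  -0.4] gap 0.0879
dp mm [110.8 -70.3  -1. ]
```

```bash
python3 -m pendant '[{"dp":[45,-30,0],"twist":[0,0,0]},{"dp":[50,-30,0],"twist":[0,0,0]},{"dp":[50,-30,0],"twist":[0,0,0]},{"dp":[50,0,0],"twist":[0,0,0]},{"dp":[0,0,0],"twist":[0,0,0]},{"dp":[0,0,0],"twist":[0,0,0]}]'
python3 -c "
from h import *
to([.5,-.02,.3]);snap('wrist','c_w')"
```

```text
time: 2.0
eef_pos: [0.5731, -0.0156, 0.296]
eef_rot: [-0.002, 1.0, 0.012, -0.001]
force: [-0.2, -0.1, 0.1]
finger_gap: 0.0881
t 2.0 tcp [ 0.5731 -0.0156  0.296 ] tool yaw 1.36 tilt [-0.0017  0.0033] F [-0.2 -0.1  0.1] gap 0.0881
dp mm [-73.1   2.6  -3.9]
```

View pics/c_w.png

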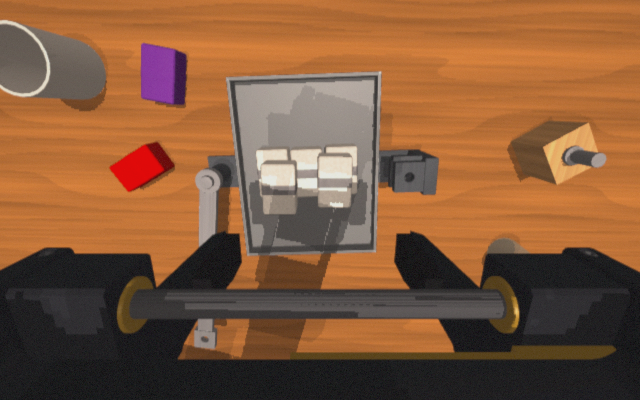

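The wrist view shows the whole tray, with the upper blocks at about (278,180) and (335,172), the clevis hole at (409,177), the pin at (588,158) and the pivot at (208,181).

```bash
python3 - <<'E'
from h import *
d=np.load('/tmp/c_w.npy');pose=np.load('/tmp/c_w_pose.npy');P=cloud('wrist',d,pose)
np.save('/tmp/cP.npy',P)
x,y,z=P[...,0],P[...,1],P[...,2]
v,u=np.mgrid[:400,:640]
def comps(z0,z1,n,mn=60):
    M=((z>z0)&(z<z1)&(x>0.3)&(x<.75)&(y>-.5)&(y<.25)&(v<235)).astype(np.uint8)
    k,l,st,_=cv2.connectedComponentsWithStats(M)
    for i in range(1,k):
        if st[i,4]>mn:
            Q=P[l==i];r=cv2.minAreaRect(Q[:,:2].astype(np.float32)*1000);print(n,st[i],np.round(Q[:,2].mean(),4),np.round(r[0],1),np.round(r[1],1),round(r[2],1))
comps(.075,.088,'hi');comps(.041,.049,'low');comps(.026,.034,'rim');comps(.061,.07,'bar')
print('floor z',np.nanmedian(z[95:135,250:370]),'table',np.nanmedian(z[20:50,250:370]))
for uv in [(409,177),(588,158),(208,181),(204,338)]: print(uv,P[uv[1],uv[0]])
E
python3 -c "
import cv2
im=cv2.imread('pics/c_w.png')
cv2.imwrite('pics/c_wc.png',cv2.resize(im[60:260,190:450],None,fx=3,fy=3,interpolation=cv2.INTER_CUBIC))"
```

```text
hi [571 150  16  14 124] 0.0818 [ 599.2 -345.2] [ 9.6 17.6] 76.8
hi [ 318  155   35   52 1726] 0.0798 [557.  -38.6] [69.  44.5] 1.4
hi [ 393  157   46   38 1366] 0.0797 [ 566.4 -143.6] [50.2 55.8] 3.4
hi [ 260  163   36   51 1702] 0.0797 [545.   36.8] [69.1 45.7] 0.6
low [529 121  46  61 270] 0.045 [ 603.5 -330.1] [43.3 84.7] 78.1
low [ 290  146   68   51 1495] 0.0438 [562.8 -25.6] [70.8 94.8] 5.5
low [256 149  32  48 448] 0.0436 [558.6  49.4] [68.6 44.5] 2.2
rim [173  49   6  55 182] 0.0306 [684.5 179.4] [ 4.  68.3] 81.2
rim [ 226   71  156  164 1873] 0.0295 [573.9   0.6] [239.  210.2] 3.2
rim [522 121  45  58 233] 0.0301 [ 603.7 -329.8] [42.1 83.9] 77.5
rim [142 143  26  30 112] 0.0306 [575.4 222. ] [45.2  9.8] 26.7
bar [ 540  122   58   62 1720] 0.0657 [ 599.1 -350.8] [61.9 61.6] 32.7
bar [392 155  41   7 182] 0.067 [ 589.5 -141.1] [ 6.5 53.4] 3.8
bar [ 195  168   27   67 1136] 0.066 [518.5 135.3] [34.4 98.1] 87.7
floor z 0.007792767746605089 table -0.0002114985318607543
(409, 177) [ 0.55969815 -0.14391534  0.05321852]
(588, 158) [ 0.59882551 -0.3432516   0.09800491]
(208, 181) [0.55261301 0.13021785 0.0751033 ]
(204, 338) [0.27637523 0.1679937  0.05780259]
```

View pics/c_wc.png

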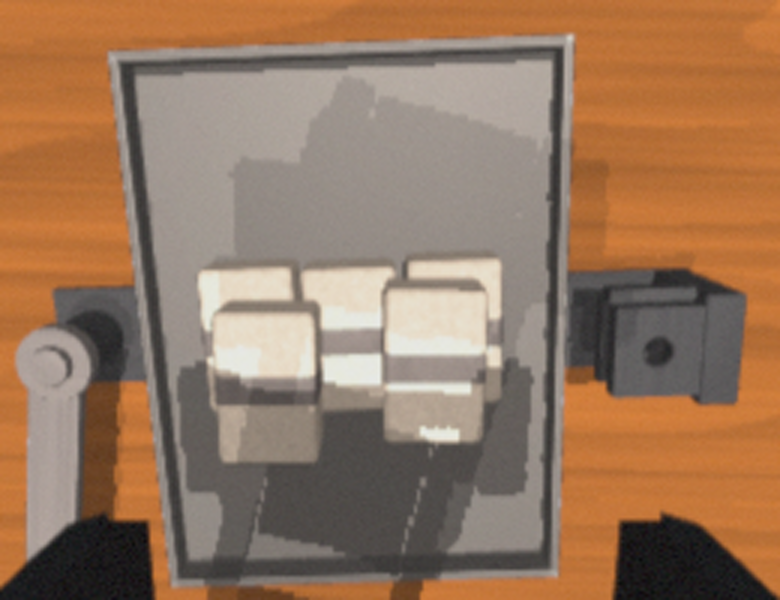

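```bash
python3 -m pendant '[{"dp":[-8,11,40],"twist":[0,0,0]},{"dp":[-8,11,45],"twist":[0,0,0]},{"dp":[0,0,45],"twist":[0,0,0]},{"dp":[0,0,40],"twist":[0,0,0]},{"dp":[0,0,0],"twist":[0,0,0]},{"dp":[0,0,0],"twist":[0,0,0]}]' 0.68 15
python3 -c "
from h import *
to([.557,-.0386,.051])"
```

```text
time: 2.65
eef_pos: [0.5529, -0.0448, 0.1269]
eef_rot: [0.0, 1.0, 0.007, 0.004]
force: [-0.0, 0.0, 1.3]
finger_gap: 0.06
t 2.65 tcp [ 0.5529 -0.0448  0.1269] tool yaw 0.84 tilt [0.007 0.   ] F [-0.   0.   1.3] gap 0.06
dp mm [ 3.6 -6.1 75.9]
```

```bash
python3 -m pendant '[{"dp":[3.5,-6,20],"twist":[0,-0.4,-1.2]},{"dp":[0,0,0],"twist":[0,0,0]},{"dp":[0,0,20],"twist":[0,0,0]},{"dp":[0,0,15],"twist":[0,0,0]},{"dp":[0,0,10],"twist":[0,0,0]},{"dp":[0,0,0],"twist":[0,0,0]}]'
python3 -c "
from h import *
to([.557,-.0386,.051])"
```

```text
time: 3.25
eef_pos: [0.5622, -0.0424, 0.0755]
eef_rot: [0.004, 1.0, 0.017, 0.011]
force: [-0.7, -0.4, 0.6]
finger_gap: 0.0601
t 3.25 tcp [ 0.5622 -0.0424  0.0755] tool yaw 1.9 tilt [ 0.0225 -0.0071] F [-0.7 -0.4  0.6] gap 0.0601
dp mm [-5.6 -4.1 24.3]
```

```bash
cat >> h.py <<'E'
def to(X,yaw=2.5):
    s=ctrl.observe();q=s['eef_rot'];R=Ro.from_quat(np.r_[q[1:],q[0]]).as_matrix()
    print('t',round(s['time'],2),'tcp',np.round(s['eef_pos'],4),'tool yaw',round(np.degrees(np.arctan2(R[1,0],R[0,0])),2),'tilt',np.round(R[:2,2],4),'F',np.round(s['force'],1),'gap',round(s['finger_gap'],4),'vel',np.round(np.abs(s['joint_vel']).max(),3),'j6',round(s['joint_positions'][5],2))
    c,t=np.cos(np.radians(yaw)),np.sin(np.radians(yaw))
    Rd=np.array([[c,t,0],[t,-c,0],[0,0,-1]])
    if X is not None: print('dp mm',np.round(R.T@(np.array(X)-s['eef_pos'])*1000,1),'twist',np.round(np.degrees(Ro.from_matrix(R.T@Rd).as_rotvec()),2))
E
python3 -c "
from h import *
to([.557,-.0386,.051])"
python3 -m pendant '[{"dp":[0,0,0],"twist":[0,0,0]},{"dp":[0,0,0],"twist":[0,0,0]}]'
python3 -c "
from h import *
to([.557,-.0386,.051])"
```

```text
t 3.25 tcp [ 0.5622 -0.0424  0.0755] tool yaw 1.9 tilt [ 0.0225 -0.0071] F [-0.7 -0.4  0.6] gap 0.0601 vel 0.04 j6 1.25
dp mm [-5.6 -4.1 24.3] twist [ 0.45 -1.27 -0.61]
time: 3.45
eef_pos: [0.5632, -0.0429, 0.0781]
eef_rot: [0.004, 1.0, 0.016, 0.013]
force: [-0.4, 0.5, 0.1]
finger_gap: 0.0601
t 3.45 tcp [ 0.5632 -0.0429  0.0781] tool yaw 1.88 tilt [ 0.0263 -0.0082] F [-0.4  0.5  0.1] gap 0.0601 vel 0.015 j6 1.25
dp mm [-6.8 -4.7 26.9] twist [ 0.53 -1.49 -0.62]
```

```bash
python3 -m pendant '[{"dp":[-6.5,-4.5,15],"twist":[0.5,-1.5,-0.6]},{"dp":[0,0,9],"twist":[0,0,0]},{"dp":[0,0,0],"twist":[0,0,0]}]'
python3 -c "
from h import *
to([.557,-.0386,.051])"
```

```text
time: 3.75
eef_pos: [0.5568, -0.0385, 0.0531]
eef_rot: [0.0, 1.0, 0.022, -0.0]
force: [-0.8, -0.2, -0.0]
finger_gap: 0.0599
t 3.75 tcp [ 0.5568 -0.0385  0.0531] tool yaw 2.53 tilt [-0.0009 -0.0003] F [-0.8 -0.2 -0. ] gap 0.0599 vel 0.014 j6 1.25
dp mm [0.2 0.2 2.1] twist [0.01 0.05 0.03]
```

```bash
python3 -m pendant '[{"dp":[0,0,1],"twist":[0,0,0]},{"dp":[0,0,0],"twist":[0,0,0]},{"dp":[0,0,0],"twist":[0,0,0]},{"dp":[0,0,0],"twist":[0,0,0]},{"dp":[0,0,-15],"twist":[0,0,0]},{"dp":[0,0,-20],"twist":[0,0,0]},{"dp":[0,0,-15],"twist":[0,0,0]}]' 0.4 15
python3 -c "
from h import *
to([.645,.002,.12]);"
```

```text
time: 4.45
eef_pos: [0.5556, -0.0381, 0.1011]
eef_rot: [-0.001, 1.0, 0.022, -0.003]
force: [0.2, -0.1, -1.1]
finger_gap: 0.0451
t 4.45 tcp [ 0.5556 -0.0381  0.1011] tool yaw 2.52 tilt [-0.0066  0.0013] F [ 0.2 -0.1 -1.1] gap 0.0451 vel 0.368 j6 1.25
dp mm [ 90.9 -36.2 -19.4] twist [-0.09  0.37  0.02]
```

```bash
python3 -m pendant '[{"dp":[20,-10,-10],"twist":[0,0.4,0]},{"dp":[35,-14,0],"twist":[0,0,0]},{"dp":[25,-10,0],"twist":[0,0,0]},{"dp":[0,0,0],"twist":[0,0,0]}]'
python3 -c "
from h import *
to([.645,.002,.06]);"
```

```text
time: 4.85
eef_pos: [0.637, 0.0, 0.115]
eef_rot: [-0.0, 1.0, 0.021, 0.003]
force: [0.1, 0.6, -1.0]
finger_gap: 0.0449
t 4.85 tcp [0.637 0.    0.115] tool yaw 2.43 tilt [0.0055 0.0005] F [ 0.1  0.6 -1. ] gap 0.0449 vel 0.055 j6 1.34
dp mm [ 7.7 -1.6 55. ] twist [-0.02 -0.31 -0.07]
```

```bash
python3 -m pendant '[{"dp":[8,-1.5,20],"twist":[0,-0.6,0]},{"dp":[0,0,25],"twist":[0,-0.3,0]},{"dp":[0,0,15],"twist":[0,-0.3,0]},{"dp":[0,0,0],"twist":[0,0,0]}]'
python3 -c "
from h import *
to([.645,.002,.018]);"
```

```text
time: 5.25
eef_pos: [0.6437, 0.0014, 0.0536]
eef_rot: [0.0, 1.0, 0.022, -0.008]
force: [-0.8, -0.3, -0.5]
finger_gap: 0.0449
t 5.25 tcp [0.6437 0.0014 0.0536] tool yaw 2.46 tilt [-0.0163 -0.0009] F [-0.8 -0.3 -0.5] gap 0.0449 vel 0.023 j6 1.35
dp mm [ 1.9 -0.6 35.5] twist [ 0.01  0.94 -0.04]
```

```bash
python3 -m pendant '[{"dp":[2,-0.5,12],"twist":[0,0.9,0]},{"dp":[0,0,12],"twist":[0,0,0]},{"dp":[0,0,6],"twist":[0,0,0]},{"dp":[0,0,0],"twist":[0,0,0]}]'
python3 -c "
from h import *
to([.645,.002,.018]);"
```

```text
time: 5.65
eef_pos: [0.6455, 0.001, 0.0249]
eef_rot: [0.0, 1.0, 0.021, 0.001]
force: [-0.4, -0.2, -1.1]
finger_gap: 0.0448
t 5.65 tcp [0.6455 0.001  0.0249] tool yaw 2.42 tilt [ 0.0017 -0.0008] F [-0.4 -0.2 -1.1] gap 0.0448 vel 0.011 j6 1.35
dp mm [-0.5 -1.   6.9] twist [ 0.05 -0.09 -0.08]
```

Next I'll lower, release, retreat and move above the second upper block.

```bash
python3 -m pendant '[{"dp":[0,-1,5],"twist":[0,0,0]},{"dp":[0,0,2],"twist":[0,0,0]},{"dp":[0,0,0],"twist":[0,0,0]}]'
python3 -c "
from h import *
to([.645,.002,.017]);"
python3 -m pendant '[{"dp":[0,0,0],"twist":[0,0,0]},{"dp":[0,0,0],"twist":[0,0,0]},{"dp":[0,0,-20],"twist":[0,0,0]},{"dp":[0,0,-35],"twist":[0,0,0]},{"dp":[0,0,-35],"twist":[0,0,0]},{"dp":[-25,-10,-15],"twist":[0,0,0]},{"dp":[-30,-10,0],"twist":[0,0,0]},{"dp":[-20,-5,0],"twist":[0,0,0]},{"dp":[0,0,0],"twist":[0,0,0]}]' 0.7
python3 -c "
from h import *
to([.545,.0368,.051]);snap('wrist','d_w')"
```

```text
time: 5.95
eef_pos: [0.646, 0.0018, 0.0187]
eef_rot: [0.001, 1.0, 0.021, 0.002]
force: [-1.1, 1.0, -1.1]
finger_gap: 0.0447
t 5.95 tcp [0.646  0.0018 0.0187] tool yaw 2.41 tilt [ 0.0035 -0.0012] F [-1.1  1.  -1.1] gap 0.0447 vel 0.003 j6 1.35
dp mm [-1.  -0.2  1.7] twist [ 0.08 -0.2  -0.09]
time: 6.85
eef_pos: [0.5685, 0.0241, 0.13]
eef_rot: [0.001, 1.0, 0.021, 0.004]
force: [-0.2, -0.1, 0.3]
finger_gap: 0.0617
t 6.85 tcp [0.5685 0.0241 0.13  ] tool yaw 2.39 tilt [ 0.0088 -0.0021] F [-0.2 -0.1  0.3] gap 0.0617 vel 0.049 j6 1.36
dp mm [-23.6 -13.8  78.7] twist [ 0.14 -0.5  -0.11]
```

View pics/d_w.png

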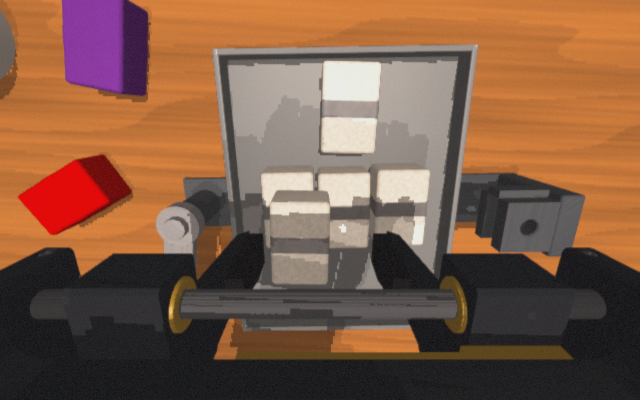

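The first block lies flat on the far tray floor at (350,105). The second upper block, at (300,235), hasn't moved.

```bash
python3 -m pendant '[{"dp":[-12,-7,20],"twist":[0.1,-0.5,0]},{"dp":[-10,-6,20],"twist":[0,0,0]},{"dp":[0,0,15],"twist":[0,-0.3,0]},{"dp":[0,0,0],"twist":[0,0,0]}]'
python3 -c "
from h import *
to([.545,.0368,.051])"
```

```text
time: 7.3
eef_pos: [0.5521, 0.0346, 0.0739]
eef_rot: [0.001, 1.0, 0.02, 0.001]
force: [0.2, 0.3, -0.7]
finger_gap: 0.0618
t 7.3 tcp [0.5521 0.0346 0.0739] tool yaw 2.32 tilt [ 0.0013 -0.0021] F [ 0.2  0.3 -0.7] gap 0.0618 vel 0.031 j6 1.38
dp mm [-7.  -2.5 22.8] twist [ 0.12 -0.07 -0.18]
```

```bash
python3 -m pendant '[{"dp":[-7,-2.5,10],"twist":[0.1,0,-0.2]},{"dp":[0,0,10],"twist":[0,0,0]},{"dp":[0,0,0],"twist":[0,0,0]}]'
python3 -c "
from h import *
to([.545,.0368,.051])"
```

```text
time: 7.6
eef_pos: [0.5485, 0.0358, 0.054]
eef_rot: [0.001, 1.0, 0.022, 0.002]
force: [0.1, 0.1, 0.4]
finger_gap: 0.0619
t 7.6 tcp [0.5485 0.0358 0.054 ] tool yaw 2.47 tilt [ 0.0049 -0.0009] F [0.1 0.1 0.4] gap 0.0619 vel 0.026 j6 1.38
dp mm [-3.4 -1.2  3. ] twist [ 0.07 -0.28 -0.03]
```

```bash
python3 -m pendant '[{"dp":[-3,-1,2],"twist":[0,-0.3,0]},{"dp":[0,0,0],"twist":[0,0,0]}]'
python3 -m pendant '[{"dp":[0,0,0],"twist":[0,0,0]},{"dp":[0,0,0],"twist":[0,0,0]},{"dp":[0,0,0],"twist":[0,0,0]}]' 0.4 15
python3 -c "
from h import *
to([.475,-.007,.11])"
python3 -m pendant '[{"dp":[0,0,-15],"twist":[0,0,0]},{"dp":[0,0,-20],"twist":[0,0,0]},{"dp":[0,0,-20],"twist":[0,0,0]},{"dp":[-15,10,-5],"twist":[0,0,0]},{"dp":[-25,15,0],"twist":[0,0,0]},{"dp":[-20,15,0],"twist":[0,0,0]},{"dp":[0,0,0],"twist":[0,0,0]}]'
python3 -c "
from h import *
to([.475,-.007,.06])"
```

```text
time: 7.8
eef_pos: [0.5466, 0.0363, 0.0526]
eef_rot: [0.001, 1.0, 0.021, 0.0]
force: [0.3, 0.1, 0.2]
finger_gap: 0.062
time: 8.1
eef_pos: [0.5474, 0.0361, 0.0535]
eef_rot: [0.001, 1.0, 0.021, 0.001]
force: [0.5, -0.5, -0.9]
finger_gap: 0.045
t 8.1 tcp [0.5474 0.0361 0.0535] tool yaw 2.44 tilt [ 0.0029 -0.0018] F [ 0.5 -0.5 -0.9] gap 0.045 vel 0.003 j6 1.38
dp mm [-74.   40.1 -56.6] twist [ 0.11 -0.16 -0.06]
time: 8.8
eef_pos: [0.4869, -0.0071, 0.1159]
eef_rot: [0.001, 1.0, 0.022, 0.001]
force: [0.5, -0.6, -0.7]
finger_gap: 0.0453
t 8.8 tcp [ 0.4869 -0.0071  0.1159] tool yaw 2.53 tilt [ 0.0027 -0.002 ] F [ 0.5 -0.6 -0.7] gap 0.0453 vel 0.04 j6 1.27
dp mm [-12.1  -0.7  55.9] twist [ 0.12 -0.15  0.03]
```

```bash
python3 -m pendant '[{"dp":[-10,0,18],"twist":[0.1,-0.3,0]},{"dp":[0,0,20],"twist":[0,-0.3,0]},{"dp":[0,0,15],"twist":[0,-0.2,0]},{"dp":[0,0,0],"twist":[0,0,0]}]'
python3 -c "
from h import *
to([.477,-.007,.018])"
```

```text
time: 9.2
eef_pos: [0.4786, -0.0074, 0.0625]
eef_rot: [0.001, 1.0, 0.021, -0.004]
force: [-0.7, 0.3, -0.9]
finger_gap: 0.0452
t 9.2 tcp [ 0.4786 -0.0074  0.0625] tool yaw 2.45 tilt [-0.0075 -0.0015] F [-0.7  0.3 -0.9] gap 0.0452 vel 0.033 j6 1.27
dp mm [-1.3 -0.5 44.5] twist [ 0.07  0.43 -0.05]
```

```bash
python3 -m pendant '[{"dp":[-1,-0.5,15],"twist":[0,0.4,0]},{"dp":[0,0,15],"twist":[0,0,0]},{"dp":[0,0,8],"twist":[0,0,0]},{"dp":[0,0,0],"twist":[0,0,0]}]'
python3 -c "
from h import *
to([.477,-.007,.018])"
```

```text
time: 9.6
eef_pos: [0.4805, -0.0065, 0.0254]
eef_rot: [0.001, 1.0, 0.022, 0.002]
force: [0.6, 0.8, -1.4]
finger_gap: 0.045
t 9.6 tcp [ 0.4805 -0.0065  0.0254] tool yaw 2.5 tilt [ 0.0043 -0.002 ] F [ 0.6  0.8 -1.4] gap 0.045 vel 0.022 j6 1.27
dp mm [-3.6  0.3  7.4] twist [ 0.13 -0.24  0.  ]
```

```bash
python3 -m pendant '[{"dp":[-3.5,0,5],"twist":[0.1,-0.2,0]},{"dp":[0,0,2],"twist":[0,0,0]},{"dp":[0,0,0],"twist":[0,0,0]}]'
python3 -m pendant '[{"dp":[0,0,0],"twist":[0,0,0]},{"dp":[0,0,0],"twist":[0,0,0]},{"dp":[0,0,-20],"twist":[0,0,0]},{"dp":[0,0,-40],"twist":[0,0,0]},{"dp":[5,-20,-40],"twist":[0,0,0]},{"dp":[5,-25,-40],"twist":[0,0,0]},{"dp":[5,-25,-40],"twist":[0,0,0]},{"dp":[0,0,-20],"twist":[0,0,0]},{"dp":[0,0,0],"twist":[0,0,0]}]' 0.7
python3 -c "
from h import *
to([.5,.0568,.25]);snap('wrist','e_w')"
```

```text
time: 9.9
eef_pos: [0.4779, -0.0067, 0.0195]
eef_rot: [0.0, 1.0, 0.022, 0.002]
force: [0.7, 0.2, -0.7]
finger_gap: 0.0452
time: 10.8
eef_pos: [0.4896, 0.0664, 0.2299]
eef_rot: [0.0, 1.0, 0.021, 0.003]
force: [-0.8, 0.2, -0.8]
finger_gap: 0.0615
t 10.8 tcp [0.4896 0.0664 0.2299] tool yaw 2.42 tilt [0.0066 0.0001] F [-0.8  0.2 -0.8] gap 0.0615 vel 0.026 j6 1.42
dp mm [ 10.1  10.1 -20.1] twist [ 0.01 -0.38 -0.08]
```

View pics/e_w.png

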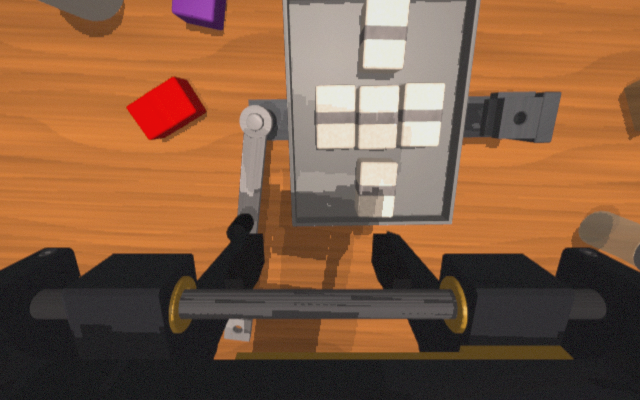

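All five blocks lie flat in a single layer. The knob is at (240,228), the pivot at (256,121) and the bar hole at (237,329).

```bash
cat >> h.py <<'E'
def ray(n,uv,z,pose=None):
    m=cams.camera_model(n);K=m['mtx'];r=np.array([(uv[0]-K[0,2])/K[0,0],(uv[1]-K[1,2])/K[1,1],1])
    if n=='wrist':
        H=m['hand_eye'];q=pose[3:];R=Ro.from_quat(np.r_[q[1:],q[0]]).as_matrix()
        o=R@H[:3,3]+pose[:3];r=R@H[:3,:3]@r
    else: o=-m['R'].T@m['t'];r=m['R'].T@r
    return o+r*(z-o[2])/r[2]
E
python3 - <<'E'
from h import *
d=np.load('/tmp/e_w.npy');pose=np.load('/tmp/e_w_pose.npy');P=cloud('wrist',d,pose)
print('piv depth',P[121,256],'knob',P[226:232,236:244,2].round(3)[::3,::3])
print('pivot',ray('wrist',(256,121),.076,pose),'hole',ray('wrist',(237.5,329),.066,pose),'knob',ray('wrist',(239,229),.112,pose),'clevis',ray('wrist',(520,117),.08,pose))
im=cv2.imread('pics/e_w.png');cv2.imwrite('pics/e_c.png',cv2.resize(im[90:350,200:300],None,fx=2.2,fy=2.2,interpolation=cv2.INTER_CUBIC))
cv2.imwrite('pics/e_c2.png',cv2.resize(im[60:180,440:600],None,fx=4,fy=4,interpolation=cv2.INTER_CUBIC))
z=P[...,2];v,u=np.mgrid[:400,:640]
Q=P[(z>.063)&(z<.069)&(u>230)&(u<280)&(v<225)&(v>130)];r=cv2.minAreaRect(Q[:,:2].astype(np.float32)*1000);print(r)
Q=P[(z>.10)&(z<.118)&(u<255)&(v>190)&(v<245)];print(len(Q),Q.mean(0) if len(Q) else 0)
Q=P[(z>.036)&(z<.05)&(v<220)&(u>310)&(u<450)];print('butter z max',P[(u>300)&(u<450)&(v<222)][:,2].max())
E
```

```text
piv depth [0.55120326 0.13208874 0.07394618] knob [[0.111 0.111 0.11 ]
 [0.113 0.112 0.112]]
pivot [0.55128575 0.13166107 0.076     ] hole [0.28243824 0.16347266 0.066     ] knob [0.44659567 0.14332421 0.112     ] clevis [ 0.56659249 -0.13479261  0.08      ]
((488.4558410644531, 141.21231079101562), (26.20682144165039, 109.79804992675781), 82.40430450439453)
288 [0.44605118 0.14646915 0.10968764]
butter z max nan
```

View pics/e_c.png

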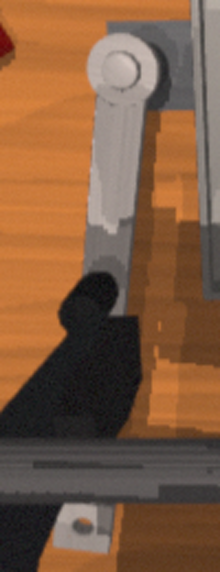

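View pics/e_c2.png

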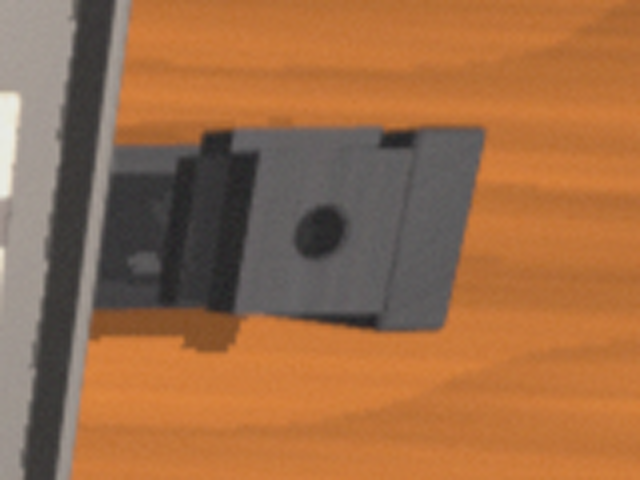

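```bash
python3 -m pendant '[{"dp":[-18,-25,10],"twist":[0,-0.4,4]},{"dp":[-18,-25,10],"twist":[0,0,5]},{"dp":[-10,-20,10],"twist":[0,0,0]},{"dp":[0,0,0],"twist":[0,0,0]}]' 0.6 8
python3 -c "
from h import *
to([.443,.1445,.073],-6.75)"
```

```text
time: 11.25
eef_pos: [0.4417, 0.137, 0.1915]
eef_rot: [0.0, 0.998, -0.063, -0.006]
force: [1.0, -0.5, -0.7]
finger_gap: 0.0529
t 11.25 tcp [0.4417 0.137  0.1915] tool yaw -7.24 tilt [-0.0121 -0.0002] F [ 1.  -0.5 -0.7] gap 0.0529 vel 0.038 j6 1.74
dp mm [  1.7  -7.8 118.5] twist [ 0.09  0.68 -0.49]
```

```bash
python3 -m pendant '[{"dp":[2,-7.5,30],"twist":[0,0.7,-0.5]},{"dp":[0,0,30],"twist":[0,0,0]},{"dp":[0,0,15],"twist":[0,0,0]},{"dp":[0,0,0],"twist":[0,0,0]}]'
python3 -c "
from h import *
to([.443,.1445,.073],-6.75)"
```

```text
time: 11.65
eef_pos: [0.4442, 0.1412, 0.111]
eef_rot: [0.002, 0.998, -0.059, -0.002]
force: [0.2, 0.1, 0.1]
finger_gap: 0.053
t 11.65 tcp [0.4442 0.1412 0.111 ] tool yaw -6.77 tilt [-0.0039 -0.0029] F [0.2 0.1 0.1] gap 0.053 vel 0.017 j6 1.74
dp mm [-1.5 -3.3 38. ] twist [ 0.19  0.2  -0.02]
```

```bash
python3 -m pendant '[{"dp":[-1.5,-3.3,18],"twist":[0.2,0.2,0]},{"dp":[0,0,14],"twist":[0,0,0]},{"dp":[0,0,3],"twist":[0,0,0]},{"dp":[0,0,0],"twist":[0,0,0]}]'
python3 -c "
from h import *
to([.443,.1445,.075],-6.75)"
python3 -m pendant '[{"dp":[0,0,0],"twist":[0,0,0]},{"dp":[0,0,0],"twist":[0,0,0]},{"dp":[0,0,0],"twist":[0,0,0]}]' 0.1 6
python3 -c "
from h import *
to([.443,.1445,.075],-6.75)"
```

```text
time: 12.05
eef_pos: [0.4448, 0.1419, 0.0758]
eef_rot: [0.0, 0.998, -0.06, 0.0]
force: [0.1, 0.2, -0.4]
finger_gap: 0.0534
t 12.05 tcp [0.4448 0.1419 0.0758] tool yaw -6.92 tilt [ 0.0004 -0.0003] F [ 0.1  0.2 -0.4] gap 0.0534 vel 0.009 j6 1.75
dp mm [-2.1 -2.4  0.8] twist [ 0.01 -0.02 -0.17]
time: 12.35
eef_pos: [0.446, 0.1414, 0.0777]
eef_rot: [-0.0, 0.998, -0.061, 0.002]
force: [-0.2, 1.6, 0.6]
finger_gap: 0.031
t 12.35 tcp [0.446  0.1414 0.0777] tool yaw -6.95 tilt [ 0.0035 -0.0001] F [-0.2  1.6  0.6] gap 0.031 vel 0.009 j6 1.75
dp mm [-3.4 -2.7  2.7] twist [-0.02 -0.2  -0.2 ]
```

```bash
cat >> h.py <<'E'
PV=np.array([.5513,.1317]);Z0=-86.7
def arc(ang,z=.075):
    s=ctrl.observe();e=s['eef_pos'][:2]-PV
    cur=(np.degrees(np.arctan2(e[1],e[0]))%360)
    print('bar deg now',round(273.3-cur,1),'r',round(np.hypot(*e)*1000,1))
    b=np.radians(273.3-ang);X=[*(PV+.11*np.array([np.cos(b),np.sin(b)])),z]
    to(X,273.3-ang-180)
E
python3 -m pendant '[{"dp":[-3,-2,2],"twist":[0,0,0]},{"dp":[0,0,0],"twist":[0,0,0]}]'
python3 -c "
from h import *
arc(90)"
```

```text
time: 12.55
eef_pos: [0.4434, 0.1439, 0.0761]
eef_rot: [-0.0, 0.998, -0.061, 0.002]
force: [0.4, 0.3, -5.7]
finger_gap: 0.022
bar deg now 99.8 r 108.6
t 12.55 tcp [0.4434 0.1439 0.0761] tool yaw -6.96 tilt [0.0048 0.0001] F [ 0.4  0.3 -5.7] gap 0.022 vel 0.01 j6 1.75
dp mm [ 0.4 18.7  1. ] twist [-1.000e-02 -2.800e-01 -1.026e+01]
```

```bash
python3 -m pendant '[{"dp":[0,6,0],"twist":[0,0,-3]},{"dp":[0,8,0],"twist":[0,0,-4]},{"dp":[0.5,9,0],"twist":[0,0,-4]},{"dp":[0.5,9,0],"twist":[0,0,-4]}]'
python3 -c "
from h import *
arc(70)"
```

```text
time: 12.95
eef_pos: [0.4452, 0.1127, 0.076]
eef_rot: [-0.0, 0.997, 0.076, 0.005]
force: [2.2, 2.7, -1.4]
finger_gap: 0.0217
bar deg now 83.2 r 107.8
t 12.95 tcp [0.4452 0.1127 0.076 ] tool yaw 8.69 tilt [0.0093 0.0011] F [ 2.2  2.7 -1.4] gap 0.0217 vel 0.932 j6 1.41
dp mm [ 1.3 25.   1.1] twist [  0.09  -0.53 -14.61]
```

```bash
python3 -m pendant '[{"dp":[0.3,9,0],"twist":[0,-0.4,-5]},{"dp":[0.3,9,0],"twist":[0,0,-5]},{"dp":[0.3,9,0],"twist":[0,0,-5]},{"dp":[0.3,9,0],"twist":[0,0,-4]}]'
python3 -c "
from h import *
arc(45)"
```

```text
time: 13.35
eef_pos: [0.4586, 0.0784, 0.0761]
eef_rot: [0.0, 0.969, 0.246, 0.004]
force: [3.6, 3.6, -3.1]
finger_gap: 0.0215
bar deg now 63.4 r 106.9
t 13.35 tcp [0.4586 0.0784 0.0761] tool yaw 28.5 tilt [0.0073 0.0017] F [ 3.6  3.6 -3.1] gap 0.0215 vel 0.896 j6 0.98
dp mm [ 3.3 34.7  1.2] twist [  0.19  -0.39 -19.8 ]
```

```bash
python3 -m pendant '[{"dp":[0,9,0],"twist":[0,-0.3,-5]},{"dp":[0,9,0],"twist":[0,0,-5]},{"dp":[0.2,9,0],"twist":[0,0,-5]},{"dp":[0.2,9,0],"twist":[0,0,-5]}]'
python3 -c "
from h import *
arc(20)"
```

```text
time: 13.75
eef_pos: [0.4829, 0.0506, 0.0761]
eef_rot: [0.0, 0.909, 0.417, 0.004]
force: [2.7, 3.5, -2.9]
finger_gap: 0.0216
bar deg now 43.4 r 106.1
t 13.75 tcp [0.4829 0.0506 0.0761] tool yaw 49.27 tilt [0.0082 0.0028] F [ 2.7  3.5 -2.9] gap 0.0216 vel 1.023 j6 0.57
dp mm [ 5.6 43.7  1.3] twist [  0.34  -0.37 -24.03]
```

```bash
python3 -m pendant '[{"dp":[-0.3,9,0],"twist":[0,-0.3,-4]},{"dp":[-0.3,9,0],"twist":[0.2,0,-5]},{"dp":[0,9,0],"twist":[0,0,-5]},{"dp":[0,9,0],"twist":[0,0,-5]}]'
python3 -c "
from h import *
arc(0)"
```

```text
time: 14.15
eef_pos: [0.5144, 0.0326, 0.0761]
eef_rot: [-0.001, 0.824, 0.567, 0.004]
force: [1.5, 4.2, 0.1]
finger_gap: 0.0219
bar deg now 23.7 r 105.7
t 14.15 tcp [0.5144 0.0326 0.0761] tool yaw 69.03 tilt [0.0048 0.0068] F [1.5 4.2 0.1] gap 0.0219 vel 0.954 j6 0.19
dp mm [ 5.4 44.2  1.3] twist [  0.21  -0.43 -24.27]
```

```bash
python3 -m pendant '[{"dp":[-0.3,9,0],"twist":[0,-0.3,-5]},{"dp":[-0.3,9,0],"twist":[0.2,0,-5]},{"dp":[0,8,0],"twist":[0,0,-5]},{"dp":[0,4,0],"twist":[0,0,-3]}]'
python3 -c "
from h import *
arc(0)"
```

```text
time: 14.55
eef_pos: [0.5444, 0.0264, 0.0762]
eef_rot: [-0.002, 0.72, 0.694, 0.002]
force: [0.0, -0.1, 1.1]
finger_gap: 0.0217
bar deg now 7.0 r 105.6
t 14.55 tcp [0.5444 0.0264 0.0762] tool yaw 87.86 tilt [-0.0003  0.0062] F [ 0.  -0.1  1.1] gap 0.0217 vel 0.521 j6 -0.14
dp mm [-4.  13.3  1.1] twist [-0.01 -0.35 -5.44]
```

```bash
python3 -m pendant '[{"dp":[-0.5,4,0],"twist":[0,-0.3,-3]},{"dp":[-0.5,3,0],"twist":[0,0,-2]},{"dp":[-0.5,3,0],"twist":[0,0,-0.5]}]'
python3 -c "
from h import *
arc(0)"
```

```text
time: 14.85
eef_pos: [0.5547, 0.0258, 0.0761]
eef_rot: [-0.001, 0.684, 0.729, 0.0]
force: [-1.1, 1.5, 1.1]
finger_gap: 0.0218
bar deg now 1.4 r 105.9
t 14.85 tcp [0.5547 0.0258 0.0761] tool yaw 93.66 tilt [-0.001  0.002] F [-1.1  1.5  1.1] gap 0.0218 vel 0.09 j6 -0.23
dp mm [-4.1  2.6  1.1] twist [-0.05 -0.12  0.36]
```

```bash
python3 -m pendant '[{"dp":[0,2,0],"twist":[0,0,0]},{"dp":[0,2,0],"twist":[0,0,0]}]'
python3 -c "
from h import *
arc(0)"
python3 -m pendant '[{"dp":[0,2,0],"twist":[0,0,0]},{"dp":[0,2,0],"twist":[0,0,0]}]'
python3 -c "
from h import *
arc(0)"
```

```text
time: 15.05
eef_pos: [0.5572, 0.0259, 0.0759]
eef_rot: [-0.003, 0.684, 0.729, -0.002]
force: [-11.9, -3.7, 7.6]
finger_gap: 0.0218
bar deg now 0.1 r 106.0
t 15.05 tcp [0.5572 0.0259 0.0759] tool yaw 93.65 tilt [-0.0058  0.0011] F [-11.9  -3.7   7.6] gap 0.0218 vel 0.069 j6 -0.23
dp mm [-4.   0.1  0.9] twist [-0.33 -0.08  0.35]
time: 15.25
eef_pos: [0.5571, 0.0258, 0.0757]
eef_rot: [-0.006, 0.685, 0.729, -0.006]
force: [-10.0, -1.5, 8.2]
finger_gap: 0.0217
bar deg now 0.2 r 106.0
t 15.25 tcp [0.5571 0.0258 0.0757] tool yaw 93.6 tilt [-0.017   0.0001] F [-10.   -1.5   8.2] gap 0.0217 vel 0.071 j6 -0.23
dp mm [-4.   0.3  0.7] twist [-0.97 -0.07  0.3 ]
```

```bash
python3 -m pendant '[{"dp":[0,3,0],"twist":[-1,0,0]},{"dp":[0,2,0],"twist":[0,0,0]}]'
python3 -m pendant '[{"dp":[0,0,0],"twist":[0,0,0]},{"dp":[0,0,0],"twist":[0,0,0]},{"dp":[0,0,-20],"twist":[0,0,0]},{"dp":[0,0,-35],"twist":[0,0,0]},{"dp":[0,0,-35],"twist":[0,0,0]},{"dp":[0,0,-35],"twist":[0,0,0]}]' 0.6
python3 -c "
from h import *
to([.6,-.25,.25],90);snap('wrist','f_w');snap('top','f_t')"
```

```text
time: 15.45
eef_pos: [0.5573, 0.0259, 0.0755]
eef_rot: [-0.004, 0.685, 0.729, -0.004]
force: [-11.3, -2.3, 7.6]
finger_gap: 0.0214
time: 16.05
eef_pos: [0.5574, 0.0258, 0.1996]
eef_rot: [-0.008, 0.686, 0.728, -0.007]
force: [-0.4, 0.3, 0.2]
finger_gap: 0.0526
t 16.05 tcp [0.5574 0.0258 0.1996] tool yaw 93.36 tilt [-0.0213  0.0019] F [-0.4  0.3  0.2] gap 0.0526 vel 0.901 j6 -0.22
dp mm [-277.7   25.2  -51.8] twist [-1.22 -0.15  3.36]
```

View pics/f_w.png

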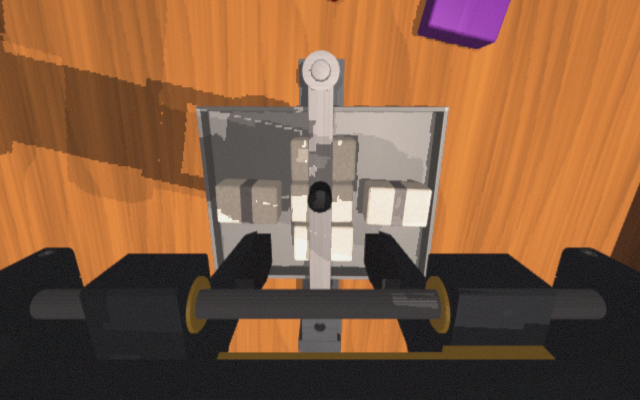

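View pics/f_t.png

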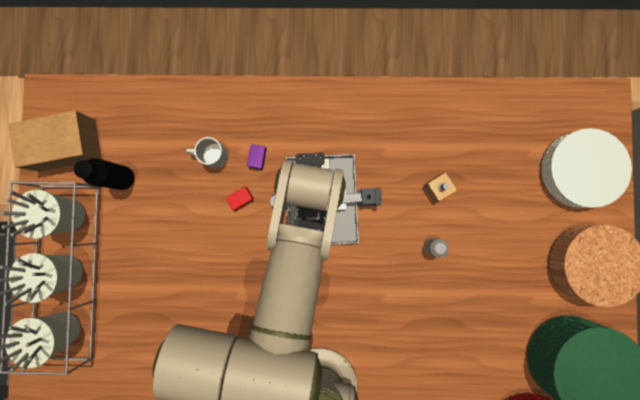

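The bar lies across the tray with its end in the clevis, and the five blocks are flat beneath it. Now the wrist camera goes over the clevis hole, and after that over the pin in the same orientation so calibration errors cancel.

```bash
python3 -m pendant '[{"dp":[-30,2,0],"twist":[-1.2,0,3.4]},{"dp":[-40,3,0],"twist":[0,0,0]},{"dp":[-40,3,0],"twist":[0,0,0]},{"dp":[-35,0,0],"twist":[0,0,0]},{"dp":[0,0,0],"twist":[0,0,0]}]'
python3 -c "
from h import *
to([.5666,-.135,.2],90)"
```

```text
time: 16.65
eef_pos: [0.5697, -0.1231, 0.2]
eef_rot: [0.003, 0.707, 0.707, 0.004]
force: [-0.3, 0.6, 0.8]
finger_gap: 0.0529
t 16.65 tcp [ 0.5697 -0.1231  0.2   ] tool yaw 89.94 tilt [0.0107 0.0014] F [-0.3  0.6  0.8] gap 0.0529 vel 0.041 j6 -0.42
dp mm [-11.9  -3.1  -0. ] twist [ 0.61 -0.08 -0.06]
```

```bash
python3 -m pendant '[{"dp":[-10,-3,0],"twist":[0.6,0,0]},{"dp":[0,0,0],"twist":[0,0,0]}]'
python3 - <<'E'
from h import *
to([.5666,-.135,.2],90);p,d=snap('wrist','g_w')
cv2.imwrite('pics/g_c.png',cv2.resize(p[120:300,240:400,::-1],None,fx=3.3,fy=3.3,interpolation=cv2.INTER_CUBIC))
E
```

```text
time: 16.85
eef_pos: [0.5662, -0.1334, 0.1985]
eef_rot: [-0.002, 0.708, 0.706, 0.0]
force: [0.7, -0.4, -0.1]
finger_gap: 0.0528
t 16.85 tcp [ 0.5662 -0.1334  0.1985] tool yaw 89.89 tilt [-0.0022  0.0025] F [ 0.7 -0.4 -0.1] gap 0.0528 vel 0.029 j6 -0.43
dp mm [-1.6  0.4 -1.5] twist [-0.13 -0.14 -0.11]
```

View pics/g_c.png

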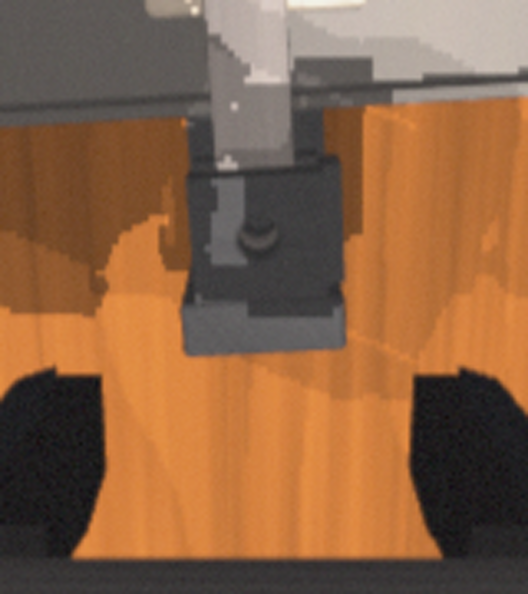

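Hole mouth at about pixel (317.9,190.6). I'll go over the pin next.

```bash
python3 - <<'E'
from h import *
pose=np.load('/tmp/g_w_pose.npy');print('clevis',ray('wrist',(317.9,190.6),.08,pose))
to([.599,-.345,.2],90)
E
python3 -m pendant '[{"dp":[-35,4,0],"twist":[-0.1,-0.1,0]},{"dp":[-45,8,0],"twist":[0,0,0]},{"dp":[-45,8,0],"twist":[0,0,0]},{"dp":[-45,8,0],"twist":[0,0,0]},{"dp":[-15,0,0],"twist":[0,0,0]},{"dp":[0,0,0],"twist":[0,0,0]}]' 0.5
python3 -c "
from h import *
to([.599,-.345,.2],90)"
```

```text
clevis [ 0.56571561 -0.13348676  0.08      ]
t 16.9 tcp [ 0.5663 -0.1325  0.1986] tool yaw 89.93 tilt [-0.002  0.003] F [-0.2  0.3  0.3] gap 0.0526 vel 0.018 j6 -0.43
dp mm [-212.4   33.    -2.1] twist [-0.12 -0.17 -0.07]
time: 17.5
eef_pos: [0.5974, -0.3153, 0.1977]
eef_rot: [-0.001, 0.704, 0.711, 0.001]
force: [-0.6, 1.3, 0.8]
finger_gap: 0.044
t 17.5 tcp [ 0.5974 -0.3153  0.1977] tool yaw 90.56 tilt [-0.0001  0.0032] F [-0.6  1.3  0.8] gap 0.044 vel 0.016 j6 -0.67
dp mm [-29.7   1.3  -2.4] twist [-0.   -0.18  0.56]
```

```bash
python3 -m pendant '[{"dp":[-20,1,-2],"twist":[0,-0.2,0.6]},{"dp":[-9,0,0],"twist":[0,0,0]},{"dp":[0,0,0],"twist":[0,0,0]}]'
python3 - <<'E'
from h import *
to([.599,-.345,.2],90);p,d=snap('wrist','i_w')
cv2.imwrite('pics/i_c.png',cv2.resize(p[120:300,240:400,::-1],None,fx=3.3,fy=3.3,interpolation=cv2.INTER_CUBIC))
E
```

```text
time: 17.8
eef_pos: [0.5995, -0.3393, 0.1997]
eef_rot: [-0.001, 0.706, 0.708, 0.0]
force: [-0.6, -0.2, 0.3]
finger_gap: 0.0437
t 17.8 tcp [ 0.5995 -0.3393  0.1997] tool yaw 90.22 tilt [-0.0007  0.0018] F [-0.6 -0.2  0.3] gap 0.0437 vel 0.024 j6 -0.69
dp mm [-5.7 -0.5 -0.3] twist [-0.04 -0.1   0.22]
```

View pics/i_c.png

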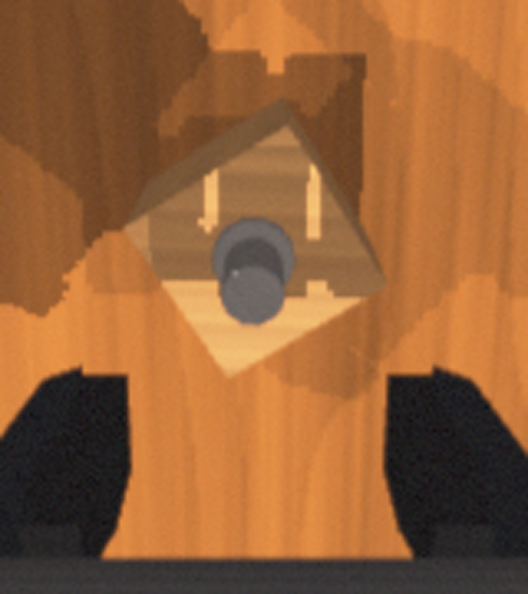

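```bash
python3 - <<'E'
from h import *
pose=np.load('/tmp/i_w_pose.npy');print('top',ray('wrist',(316.4,208.5),.104,pose),'collar',ray('wrist',(317,197.6),.071,pose))
P=cloud('wrist',np.load('/tmp/i_w.npy'),pose);Q=P[203:214,312:321].reshape(-1,3);print(np.nanmedian(Q,0))
for c in [(290,123),(385,283),(228,377),(122,228)]: print(ray('wrist',(240+c[0]/3.3,120+c[1]/3.3),.066,pose))
E
```

```text
top [ 0.59786691 -0.34981502  0.104     ] collar [ 0.59831042 -0.34971991  0.071     ]
[ 0.59750484 -0.34939291  0.10390092]
[ 0.60892203 -0.30944039  0.066     ]
[ 0.63963819 -0.3599759   0.066     ]
[ 0.58994695 -0.39251551  0.066     ]
[ 0.5573065  -0.34233277  0.066     ]
```

```bash
python3 -m pendant '[{"dp":[-10,-1,25],"twist":[0,0,0.2]},{"dp":[0,0,35],"twist":[0,0,0]},{"dp":[0,0,20],"twist":[0,0,0]},{"dp":[0,0,0],"twist":[0,0,0]}]'
python3 -c "
from h import *
to([.598,-.3497,.0745],90)"
```

```text
time: 18.25
eef_pos: [0.6, -0.3426, 0.1198]
eef_rot: [0.0, 0.705, 0.709, 0.001]
force: [0.3, 0.5, 0.4]
finger_gap: 0.0445
t 18.25 tcp [ 0.6    -0.3426  0.1198] tool yaw 90.37 tilt [0.0021 0.0012] F [0.3 0.5 0.4] gap 0.0445 vel 0.032 j6 -0.7
dp mm [-7.1 -2.1 45.3] twist [ 0.12 -0.07  0.37]
```

```bash
python3 -m pendant '[{"dp":[-7,-2,10],"twist":[0.1,0,0.4]},{"dp":[0,0,12],"twist":[0,0,0]},{"dp":[0,0,0],"twist":[0,0,0]}]'
python3 -c "
from h import *
to([.598,-.3497,.0745],90)"
```

```text
time: 18.55
eef_pos: [0.599, -0.3486, 0.099]
eef_rot: [0.001, 0.707, 0.707, 0.001]
force: [-0.3, 0.1, 0.1]
finger_gap: 0.0444
t 18.55 tcp [ 0.599  -0.3486  0.099 ] tool yaw 90.06 tilt [ 0.0028 -0.0006] F [-0.3  0.1  0.1] gap 0.0444 vel 0.029 j6 -0.7
dp mm [-1.1 -1.1 24.5] twist [0.16 0.03 0.06]
```

```bash
python3 -m pendant '[{"dp":[-1,-1,10],"twist":[0.2,0,0]},{"dp":[0,0,10],"twist":[0,0,0]},{"dp":[0,0,3],"twist":[0,0,0]},{"dp":[0,0,0],"twist":[0,0,0]}]'
python3 -c "
from h import *
to([.598,-.3497,.0745],90)"
```

```text
time: 18.95
eef_pos: [0.5984, -0.35, 0.0752]
eef_rot: [0.001, 0.707, 0.707, -0.0]
force: [0.6, -0.1, -0.4]
finger_gap: 0.0445
t 18.95 tcp [ 0.5984 -0.35    0.0752] tool yaw 90.06 tilt [ 0.0007 -0.0019] F [ 0.6 -0.1 -0.4] gap 0.0445 vel 0.003 j6 -0.7
dp mm [ 0.3 -0.4  0.7] twist [0.04 0.11 0.06]
```

Very close to target, so I'll grip and lift.

```bash
python3 -m pendant '[{"dp":[0,0,0],"twist":[0,0,0]},{"dp":[0,0,0],"twist":[0,0,0]},{"dp":[0,0,0],"twist":[0,0,0]},{"dp":[0,0,0],"twist":[0,0,0]}]' 0.05 30
python3 -c "
from h import *
to([.598,-.3497,.19],90)"
python3 -m pendant '[{"dp":[0,0,-10],"twist":[0,0,0]},{"dp":[0,0,-20],"twist":[0,0,0]},{"dp":[0,0,-25],"twist":[0,0,0]},{"dp":[0,0,-25],"twist":[0,0,0]},{"dp":[0,0,-20],"twist":[0,0,0]},{"dp":[0,0,0],"twist":[0,0,0]}]'
python3 -c "
from h import *
to([.566,-.133,.18],90)"
```

```text
time: 19.35
eef_pos: [0.5987, -0.3502, 0.076]
eef_rot: [0.002, 0.707, 0.707, -0.0]
force: [0.1, -0.0, -0.7]
finger_gap: 0.0169
t 19.35 tcp [ 0.5987 -0.3502  0.076 ] tool yaw 90.06 tilt [ 0.0018 -0.0028] F [ 0.1 -0.  -0.7] gap 0.0169 vel 0.002 j6 -0.7
dp mm [   0.2   -0.5 -114. ] twist [0.1  0.16 0.06]
time: 19.95
eef_pos: [0.5984, -0.3498, 0.1831]
eef_rot: [0.002, 0.707, 0.707, -0.0]
force: [-0.5, -1.0, -0.2]
finger_gap: 0.0168
t 19.95 tcp [ 0.5984 -0.3498  0.1831] tool yaw 90.06 tilt [ 0.0026 -0.0035] F [-0.5 -1.  -0.2] gap 0.0168 vel 0.04 j6 -0.7
dp mm [216.9 -32.2   2.2] twist [0.15 0.2  0.06]
```

```bash
python3 -m pendant '[{"dp":[20,-3,0],"twist":[0.1,0.2,0]},{"dp":[40,-6,0],"twist":[0,0,0]},{"dp":[45,-7,0],"twist":[0,0,0]},{"dp":[45,-7,0],"twist":[0,0,0]},{"dp":[30,-5,0],"twist":[0,0,0]},{"dp":[10,0,0],"twist":[0,0,0]},{"dp":[0,0,0],"twist":[0,0,0]}]'
python3 -c "
from h import *
to([.566,-.133,.165],90)"
```

```text
time: 20.65
eef_pos: [0.5669, -0.1537, 0.1785]
eef_rot: [-0.002, 0.708, 0.707, -0.0]
force: [0.3, 0.3, 0.1]
finger_gap: 0.0168
t 20.65 tcp [ 0.5669 -0.1537  0.1785] tool yaw 89.92 tilt [-0.0032  0.0022] F [0.3 0.3 0.1] gap 0.0168 vel 0.008 j6 -0.47
dp mm [20.6 -0.9 13.5] twist [-0.19 -0.12 -0.08]
```

```bash
python3 -m pendant '[{"dp":[20.5,-1,6],"twist":[-0.2,-0.1,0]},{"dp":[0,0,5],"twist":[0,0,0]},{"dp":[0,0,0],"twist":[0,0,0]}]'
python3 - <<'E'
from h import *
to([.5657,-.1335,.155],90);p,d=snap('wrist','k_w')
cv2.imwrite('pics/k_c.png',cv2.resize(p[120:300,240:400,::-1],None,fx=3.3,fy=3.3,interpolation=cv2.INTER_CUBIC))
p,d=snap('scene','k_s')
cv2.imwrite('pics/k_sc.png',cv2.resize(p[200:300,220:340,::-1],None,fx=6,fy=6,interpolation=cv2.INTER_CUBIC))
E
```

```text
time: 20.95
eef_pos: [0.5668, -0.1365, 0.1662]
eef_rot: [0.0, 0.708, 0.706, -0.0]
force: [-0.3, 0.4, -0.7]
finger_gap: 0.017
t 20.95 tcp [ 0.5668 -0.1365  0.1662] tool yaw 89.79 tilt [ 0.0003 -0.0008] F [-0.3  0.4 -0.7] gap 0.017 vel 0.01 j6 -0.44
dp mm [ 3.  -1.1 11.2] twist [ 0.02  0.05 -0.21]
```

View pics/k_c.png

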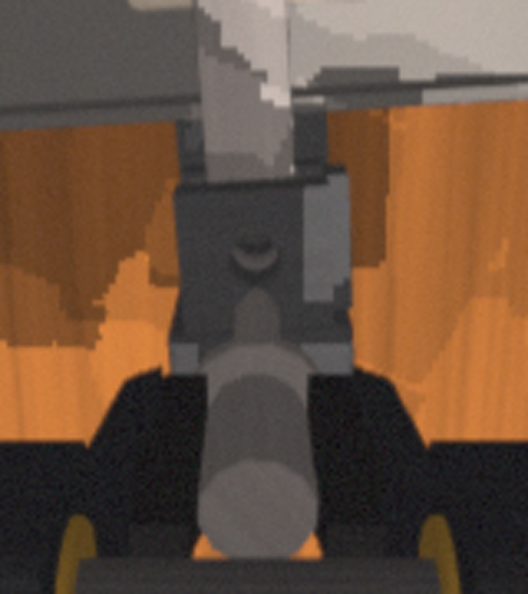

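View pics/k_sc.png

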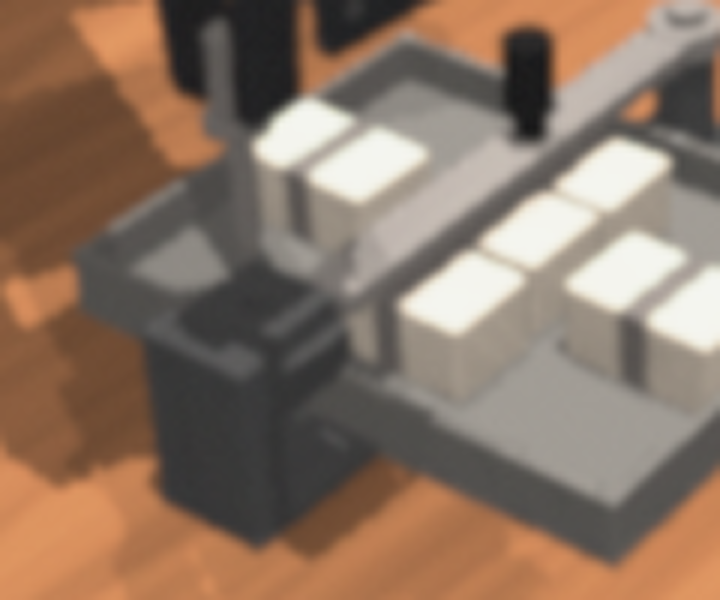

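```bash
python3 - <<'E'
from h import *
pose=np.load('/tmp/k_w_pose.npy');z=pose[2]
f=lambda c,z: ray('wrist',(240+c[0]/3.3,120+c[1]/3.3),z,pose)
print(pose[:3]);print('top',f((258.5,508),z+.028),'collar?',f((257,373),z-.005),'tip',f((258,293),z-.065),'hole',f((255,252),.08))
E
```

```text
[ 0.56679688 -0.13650726  0.16615859]
top [ 0.56662497 -0.13633721  0.19415859] collar? [ 0.56646217 -0.13020325  0.16115859] tip [ 0.56674232 -0.1366692   0.10115859] hole [ 0.56601803 -0.13292353  0.08      ]
```

```bash
python3 -m pendant '[{"dp":[3.4,-0.9,6],"twist":[0,0,-0.2]},{"dp":[0,0,6],"twist":[0,0,0]},{"dp":[0,0,0],"twist":[0,0,0]}]'
python3 - <<'E'
from h import *
to([.5659,-.1332,.14],90);p,d=snap('wrist','l_w')
cv2.imwrite('pics/l_c.png',cv2.resize(p[120:300,240:400,::-1],None,fx=3.3,fy=3.3,interpolation=cv2.INTER_CUBIC))
E
```

```text
time: 21.35
eef_pos: [0.5662, -0.1351, 0.1538]
eef_rot: [0.001, 0.708, 0.706, 0.0]
force: [0.8, -0.0, -1.2]
finger_gap: 0.0171
t 21.35 tcp [ 0.5662 -0.1351  0.1538] tool yaw 89.85 tilt [ 0.0015 -0.0014] F [ 0.8 -0.  -1.2] gap 0.0171 vel 0.007 j6 -0.43
dp mm [ 1.9 -0.4 13.7] twist [ 0.09  0.08 -0.15]
```

View pics/l_c.png

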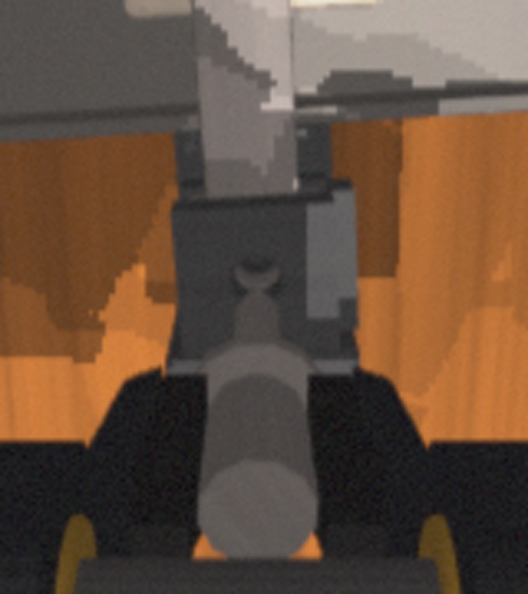

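The pin is vertical, and its tip is just short of the hole, which sits at crop (256,277). I'll correct that and descend.

```bash
python3 - <<'E'
from h import *
pose=np.load('/tmp/l_w_pose.npy');f=lambda c,z: ray('wrist',(240+c[0]/3.3,120+c[1]/3.3),z,pose)
print('hole',f((256,277),.08))
E
python3 -m pendant '[{"dp":[2,-0.4,4],"twist":[0,0,0]},{"dp":[0,0,3],"twist":[0,0,0]},{"dp":[0,0,0],"twist":[0,0,0]}]'
python3 - <<'E'
from h import *
to([.5659,-.1332,.13],90)
E
```

```text
hole [ 0.56579739 -0.13423172  0.08      ]
time: 21.7
eef_pos: [0.5661, -0.1331, 0.1467]
eef_rot: [0.001, 0.708, 0.706, 0.0]
force: [-0.2, 0.2, -0.7]
finger_gap: 0.017
t 21.7 tcp [ 0.5661 -0.1331  0.1467] tool yaw 89.86 tilt [ 0.0023 -0.0018] F [-0.2  0.2 -0.7] gap 0.017 vel 0.004 j6 -0.43
dp mm [-0.1 -0.2 16.7] twist [ 0.13  0.11 -0.14]
```

```bash
python3 -m pendant '[{"dp":[-0.4,-0.2,5],"twist":[0.1,0.1,-0.1]},{"dp":[0,0,4],"twist":[0,0,0]},{"dp":[0,0,0],"twist":[0,0,0]}]'
python3 - <<'E'
from h import *
to([.5659,-.1335,.13],90)
E
```

```text
time: 22.0
eef_pos: [0.5659, -0.1335, 0.137]
eef_rot: [0.0, 0.707, 0.707, 0.0]
force: [0.3, -1.0, -0.5]
finger_gap: 0.017
t 22.0 tcp [ 0.5659 -0.1335  0.137 ] tool yaw 89.98 tilt [ 0.0007 -0.0001] F [ 0.3 -1.  -0.5] gap 0.017 vel 0.007 j6 -0.43
dp mm [ 0. -0.  7.] twist [ 0.04  0.   -0.02]
```

```bash
python3 -m pendant '[{"dp":[0,0,4],"twist":[0,0,0]},{"dp":[0,0,4],"twist":[0,0,0]},{"dp":[0,0,0],"twist":[0,0,0]}]'
python3 - <<'E'
from h import *
to([.5659,-.1335,.12],90);print(ctrl.observe()['ft_torque'])
E
```

```text
time: 22.3
eef_pos: [0.5659, -0.1335, 0.1282]
eef_rot: [0.0, 0.707, 0.707, 0.0]
force: [1.1, 0.1, -0.5]
finger_gap: 0.017
t 22.3 tcp [ 0.5659 -0.1335  0.1282] tool yaw 89.97 tilt [ 0.0005 -0.    ] F [ 1.1  0.1 -0.5] gap 0.017 vel 0.008 j6 -0.43
dp mm [ 0.  -0.   8.2] twist [ 0.03  0.   -0.03]
[-0.06940124 -0.08316383 -0.05221361]
```

```bash
python3 -m pendant '[{"dp":[0,0,4],"twist":[0,0,0]},{"dp":[0,0,4],"twist":[0,0,0]},{"dp":[0,0,0],"twist":[0,0,0]}]'
python3 - <<'E'
from h import *
to([.5659,-.1335,.11],90);print(ctrl.observe()['ft_torque'])
E
```

```text
time: 22.6
eef_pos: [0.5659, -0.1335, 0.1195]
eef_rot: [0.0, 0.707, 0.707, 0.0]
force: [0.5, 0.9, -0.8]
finger_gap: 0.017
t 22.6 tcp [ 0.5659 -0.1335  0.1195] tool yaw 89.98 tilt [ 0.0006 -0.    ] F [ 0.5  0.9 -0.8] gap 0.017 vel 0.007 j6 -0.43
dp mm [ 0.  -0.   9.5] twist [ 0.03  0.   -0.02]
[-0.0128462   0.00262987  0.03680435]
```

Contact-free so far (tip at about z = 54 mm, through most of the bar). Continuing.

```bash
python3 -m pendant '[{"dp":[0,0,4],"twist":[0,0,0]},{"dp":[0,0,4],"twist":[0,0,0]},{"dp":[0,0,0],"twist":[0,0,0]}]'
python3 -c "
from h import *
to([.5659,-.1335,.10],90)"
python3 -m pendant '[{"dp":[0,0,4],"twist":[0,0,0]},{"dp":[0,0,4],"twist":[0,0,0]},{"dp":[0,0,0],"twist":[0,0,0]}]'
python3 -c "
from h import *
to([.5659,-.1335,.09],90)"
```

```text
time: 22.9
eef_pos: [0.5659, -0.1335, 0.1108]
eef_rot: [0.0, 0.707, 0.707, 0.0]
force: [0.2, 0.1, -0.9]
finger_gap: 0.017
t 22.9 tcp [ 0.5659 -0.1335  0.1108] tool yaw 89.97 tilt [ 0.0006 -0.0001] F [ 0.2  0.1 -0.9] gap 0.017 vel 0.006 j6 -0.43
dp mm [ 0.  -0.  10.8] twist [ 0.03  0.   -0.03]
time: 23.2
eef_pos: [0.566, -0.1335, 0.1021]
eef_rot: [0.0, 0.707, 0.707, 0.0]
force: [-1.3, 0.6, -0.1]
finger_gap: 0.0171
t 23.2 tcp [ 0.566  -0.1335  0.1021] tool yaw 89.98 tilt [ 0.0007 -0.0001] F [-1.3  0.6 -0.1] gap 0.0171 vel 0.006 j6 -0.43
dp mm [ 0.  -0.1 12.1] twist [ 0.04  0.   -0.02]
```

```bash
python3 -m pendant '[{"dp":[0,0,4],"twist":[0,0,0]},{"dp":[0,0,3],"twist":[0,0,0]},{"dp":[0,0,2],"twist":[0,0,0]},{"dp":[0,0,0],"twist":[0,0,0]}]'
python3 -c "
from h import *
to([.5659,-.1335,.09],90)"
```

```text
time: 23.6
eef_pos: [0.566, -0.1335, 0.0922]
eef_rot: [0.0, 0.707, 0.707, 0.0]
force: [-0.7, -0.3, -0.2]
finger_gap: 0.0169
t 23.6 tcp [ 0.566  -0.1335  0.0922] tool yaw 89.97 tilt [ 0.0006 -0.    ] F [-0.7 -0.3 -0.2] gap 0.0169 vel 0.003 j6 -0.43
dp mm [ 0.  -0.1  2.2] twist [ 0.03  0.   -0.03]
```

```bash
python3 -m pendant '[{"dp":[0,0,1.5],"twist":[0,0,0]},{"dp":[0,0,1],"twist":[0,0,0]},{"dp":[0,0,0.5],"twist":[0,0,0]}]'
python3 -c "
from h import *
to([.5659,-.1335,.09],90)"
```

```text
time: 23.9
eef_pos: [0.5661, -0.1336, 0.0898]
eef_rot: [0.001, 0.707, 0.707, 0.0]
force: [-3.2, 0.6, 7.4]
finger_gap: 0.0169
t 23.9 tcp [ 0.5661 -0.1336  0.0898] tool yaw 89.98 tilt [ 0.0013 -0.0004] F [-3.2  0.6  7.4] gap 0.0169 vel 0.004 j6 -0.43
dp mm [ 0.1 -0.2 -0.2] twist [ 0.08  0.02 -0.02]
```

The collar is seated (7 N upward at the expected height). I'll release, lift and verify.

```bash
python3 -m pendant '[{"dp":[0,0,0],"twist":[0,0,0]},{"dp":[0,0,0],"twist":[0,0,0]},{"dp":[0,0,0],"twist":[0,0,0]},{"dp":[0,0,-15],"twist":[0,0,0]},{"dp":[0,0,-30],"twist":[0,0,0]},{"dp":[0,0,-40],"twist":[0,0,0]},{"dp":[0,0,-40],"twist":[0,0,0]},{"dp":[20,0,-40],"twist":[0,0,0]},{"dp":[20,0,-20],"twist":[0,0,0]},{"dp":[0,0,0],"twist":[0,0,0]},{"dp":[0,0,0],"twist":[0,0,0]}]' 0.6
python3 - <<'E'
from h import *
to(None);p,d=snap('wrist','m_w');snap('scene','m_s')
s=cv2.imread('pics/m_s.png');cv2.imwrite('pics/m_sc.png',cv2.resize(s[170:320,210:400],None,fx=4,fy=4,interpolation=cv2.INTER_CUBIC))
pose=np.load('/tmp/m_w_pose.npy');P=cloud('wrist',d,pose)
x,y,z=P[...,0],P[...,1],P[...,2]
M=(np.hypot(x-.566,y+.134)<.012)&(z>.09);print('pin top z',np.nanmax(z[M]),np.nanmedian(P[M&(z>.112)],0),'expect .118')
M=(abs(x-.559)<.125)&(abs(y+.003)<.095)&(z>.03)&(z<.055);print('butter tops',np.nanpercentile(z[M],[5,50,95]).round(4))
E
```

```text
time: 25.0
eef_pos: [0.5657, -0.0931, 0.2803]
eef_rot: [-0.0, 0.708, 0.707, 0.0]
force: [0.5, 0.0, -1.1]
finger_gap: 0.0529
t 25.0 tcp [ 0.5657 -0.0931  0.2803] tool yaw 89.92 tilt [-0.0004  0.0008] F [ 0.5  0.  -1.1] gap 0.0529 vel 0.011 j6 -0.37
pin top z 0.11976595763664119 [ 0.56547152 -0.13260603  0.11782632] expect .118
butter tops [0.0417 0.0437 0.0451]
```

View pics/m_w.png

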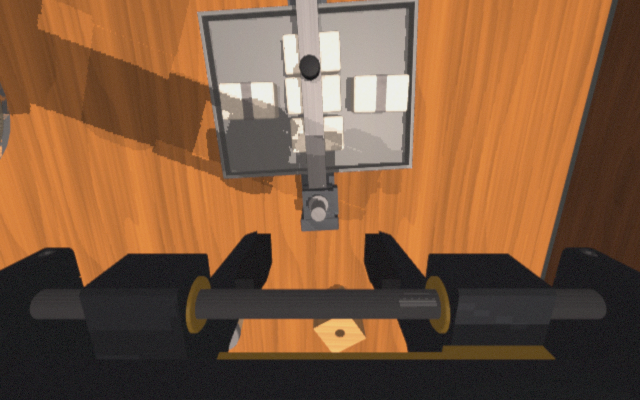

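View pics/m_sc.png

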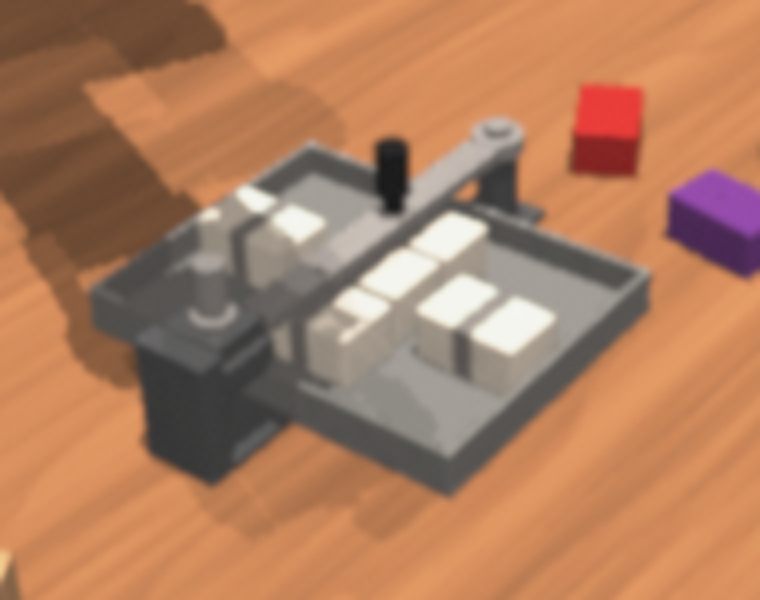

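The pin stands in the clevis at (318,208) with its collar seated and its top at 117.8 mm (118 mm expected). The bar is closed, all five blocks are flat, and the robot is clear.

```bash
python3 -c "
from rig import ctrl
print(ctrl.job_done())"
```

```text
the job is handed in; nothing more can be done
None
```

The butter carrier is ready to travel. I handed the job in at about 25 s of the allowed 72 s.

- **Butter:** With the bar still swung aside, I set the two upper blocks down on the free tray floor, one on the far side and one on the near side. In the last check all five lie flat in a single layer, with their tops at about 44 mm.
- **Bar:** I swung it across the tray by its knob until it met the stop, pressing with about 12 N. It measured about 0.1° from closed.
- **Pin:** It went down through clevis and bar without measurable resistance until the collar met the clevis at about 7 N. After release its top measured 117.8 mm, against 118 mm expected for a seated collar.

I kept clear of the shaker, mug, stand and look-alikes, and never touched them. I didn't re-measure their positions at the end.

Two readings disagreed with what was given or expected:
- **Upper blocks:** They lay with their long sides along the carrier's x, not y as the task said.
- **Swing radius:** The gripper followed the knob about 4 mm inside the nominal 110 mm radius. That did not affect the closing.

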